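Fish the supply tray out from under the riser with a reach hook

TASK

The blue supply tray has been pushed too deep under the clear-topped desk riser: take the reach hook from its cradle, catch the tray's white pull ring with it and drag the tray completely out of the riser onto the open desk, upright. Keep the robot itself off the tray, leave the other things on the desk where they are, and put the hook back in its cradle, standing upright, when you are done.

Things in the scene. Friction and masses are not known exactly. Their poses are not given: they have to be found in the camera images.
- riser: Fixed desk riser, black sides and back, clear roof; its bay is 116 mm wide (y), 250 mm deep, ceiling 72 mm above the desk, no floor (the tray slides on the desk). Roof top at 78 mm, walls 8 mm thick. Origin on the desk at the centre of the open mouth; x points into the bay, so the tray comes out towards -x; z up.
- tray: Loose blue open tray of stationery (fixed in it), 110 mm long (x), 100 mm wide (y), 55 mm high, about 0.35 kg. Origin at the centre of its underside; x points to its rear, z up. The front face (x = -55 mm) faces the riser's mouth and carries a white pull ring, see point ring_pin. The 17 mm between tray rim and ceiling are too low for the hook.
- ring_pin (a point): Upright pin of the pull ring, tray x = -65 mm, y = 0, 14 mm up; axes as tray. The flat-lying ring (20 mm inside, 30 mm outside, wire 5 mm, top 16.5 mm above the desk, centre 36 mm from the pin) swings left and right on it, to stops 0.75 rad either side of straight out (tray -x). It starts at any angle, not reported; under 1 N swings it and it stays where left.
- tray_back (a point): Middle of the lower rear edge of the tray (tray x = +55 mm): the last part to leave the riser's mouth.
- hook: Loose reach hook, 0.15 kg, mostly in the handle. Origin: centre of the handle's underside; x along the shaft, z up. Handle: upright block 50 mm long (x), 16 mm thick (y), 78 mm tall; grip its orange top (34 to 78 mm up, 46 mm long) across y. A 6 mm steel shaft, axis 26 mm up, runs along +x and at x = 150 mm bends down to a round tip level with the handle's underside.
- hook_tip (a point): Lowest point of the hook's down-turned 6 mm thick tip: hook x = 150 mm, z = 0; axes as the hook.
- cradle: Fixed grey cradle: a pocket 60 mm long (x), 24 mm wide (y) where the hook's handle stands loosely; floor 6 mm above the desk, long walls to 31 mm, end walls to 16 mm (the shaft passes over one). Outside 74 x 44 mm. Origin at its centre on the desk, z up; at the start the hook's x is along the cradle's x, its origin 6 mm above the cradle's.
- water: Bystander: clear water bottle with yellow label and white cap, 64 mm across, 190 mm tall; origin at the centre of its underside.
- dish: Bystander: small steel dish, 110 mm across, 25 mm high; origin at the centre of its underside.
- tape: Bystander: red tape dispenser, 90 x 30 mm, 60 mm high; origin at the centre of its underside.
- stapler: Bystander: black desk stapler, 130 x 36 mm, 47 mm high; origin at the centre of its underside.
- pencils: Bystander: dark metal pencil cup, 72 mm across, 100 mm tall, pencils to 165 mm; origin at the centre of its underside.
- notes: Bystander: yellow block of sticky notes, 76 x 76 x 30 mm; origin at the centre of its underside.
Things that resemble listed ones, but are neither listed nor needed, are in the scene too. Of the things like the hook, leave any that is pink; of the rest the smaller one is meant.

How it is judged:
On the way, in this order (a step that is already met when the one before it is completed fails the run):
1. the hook is lifted out of its cradle (z of hook in the frame of cradle above 0.035 m), for 0.1 s.
2. the tray is dragged completely out of the riser, its rear edge past the mouth (x of tray_back in the frame of riser below -0.002 m and linear speed of tray below 0.02 m/s), for 0.2 s.
At the end, for the whole second after the job is handed in: The tray stands upright (within 0.1 rad) and still on the desk with its rear edge at least 2 mm outside the riser's mouth; the hook stands released in the cradle's pocket, within 14 mm of its centre, on the pocket floor (origin less than 12 mm above the cradle's) and upright within 0.2 rad, at rest (all of step 2 and angle between tray's own z axis and vertical below 0.1 rad and height (world z) of tray below 0.006 m and horizontal distance between hook and cradle below 0.014 m and z of hook in the frame of cradle below 0.012 m and angle between hook's own z axis and vertical below 0.2 rad and linear speed of hook below 0.02 m/s); the robot touches nothing.
It fails at once if the robot itself (fingers or arm) touches the tray or its ring (contact force between any of the fingers, the arm and tray above 1 N).
It fails at once if the tray is tipped over or lifted (angle between tray's own z axis and vertical above 0.35 rad or height (world z) of tray above 0.04 m).
It fails at once if another thing on the desk is moved by more than 30 mm (distance of any of water, dish, tape, stapler, pencils, notes from where it was at the start of the episode above 0.03 m).
It also fails if it takes over 58 s, if anything falls off the work surface, if the arm or the gripper's body presses on something with over 40 N, if the wrist force passes 120 N, or if a joint passes its speed limit or range.

ROBOT

A 6-joint arm with a two-finger parallel gripper is mounted at the origin on the work surface. World frame = base frame: x ahead of the robot, y to its left, z up, the work surface at z = 0. Lengths are in m, angles in rad, forces in N, time in s.
With the tool pointing down it reaches from about 0.25 to 0.775 m from the base axis. Payload 4 kg.
Tool frame: the origin (TCP) lies midway between the tips of the shut fingers; the grasp point (between the pads) lies 19 mm behind it; z points along the fingers, y is the line along which they close (so a half turn about z gives the same grasp; the last joint's range is limited). The gripper opens to 94 mm and grips with 3 to 60 N. Pads are 16 mm wide; open, the fingers measure 119 mm over their backs; the gripper's body (75 mm by 177 mm) begins 78 mm behind the grasp point.
Start: joints at [1.217, 0.087, 1.371, -0, 1.684, -0.103], TCP at [0.137, 0.533, 0.168] pointing down, gripper open.
Joint ranges: [-3.1, 3.1], [-0.76, 2.03], [0.27, 2.55], [-1.08, 4.22], [0.17, 2.65], [-2.57, 2.57]. Speed limits (rad/s): [2.79, 2.79, 3.14, 3.14, 3.14, 3.14].

INTERFACE

Orientations are given as a unit quaternion [x, y, z, w].
In Python, from cell import env, eyes gives the robot as it stands.
- The arm moves only by the tool move_arm, never from a script. Its argument "deltas" is text: rows parted by semicolons, each of 6 numbers parted by spaces: the shift along the tool's x, y, z in m, then the turn, a rotation vector about the tool's x, y, z in degrees. A call has exactly 8 rows; each row is the pose to reach, as a shift and turn from the pose commanded when the call began, along the tool's axes at that moment; what a row does not reach only later rows make up. A row lasts 1/12 s, in which the tool goes at most 41.7 mm and 7.16 degrees, less where a joint would pass 70% of its speed; a pose out of reach is approached as far as the arm can. A call with a gripper value outside its range is refused whole. "hand" is the finger opening in m, from 0 to 0.094, set as the call begins (left out, the last holds). The fingers move at their own pace and stop on an object; "newtons" is the grip in N (left out, the last holds). Time passes only in rows, so rows that repeat a pose let the fingers close, or fill a call up. It gives the time, the measured TCP pose, the force, the opening and the grip force at its end, in the units of the state.
- env.read_state(): the state, without advancing time (a new reading comes with each control period).
- eyes.grab_frame(name): name is "scene" or "side" or "wrist"; returns a dict with "frame" (420x560x3 uint8, red, green, blue), "fovy" (degrees; the focal length in pixels is half the picture's height over the tangent of half this angle, whatever the lens; pixels are square), "cx", "cy" (the principal point, pixels), "cam_to_world" (4x4, takes a point from camera to world coordinates). Camera axes: x right, y down, z forward; pixel columns grow to the right and rows downward; lengths in m; the calibration is good to about 2 mm. A picture is of the moment at which its call begins. There is no depth.
- env.job_done(): hands the job in; it is judged then, once.
The state is a dict: "time_s": time; "joint_positions": joint angles; "joint_velocities": joint speeds; "effort": joint torques, N m; "tool_pos": TCP position; "eef_rot": TCP orientation; "force": force on the tool from outside, world axes, zero at the start; "torque": the same for the moment, N m; "width": finger opening in m; "grasp_force": force on a finger pad.
Only numpy, scipy, OpenCV 4.12 (cv2) and the standard library are available. Lean on these libraries where they do the work, as an engineer would, in place of code of your own. Each camera call takes 0.05 s, during which the arm holds its last target. There are 200 camera calls.

## Working session

There is one attempt and no reset: what is moved stays moved. The work goes in short steps, Python scripts to look and compute and a tool call to move; the robot and the scene stay as the last step left them, time stands still between calls to the robot, and variables do not carry over. Pictures are saved under pics/ and viewed, at most 10 in all, crops included, and the job is handed in when it is done.

Besides the shell and the picture viewer there is one more tool, called after "Emit:" in YAML: its name, and indented under it one key for each argument. move_arm: Moves the arm, as the interface text tells. Its arguments: {"type":"object","properties":{"deltas":{"type":"string"},"hand":{"type":"number"},"newtons":{"type":"number"}},"required":["deltas"]}

```bash
mkdir -p pics; cat > h.py <<'E'
import numpy as np, cv2
from cell import env, eyes
def grab(n):
    d=eyes.grab_frame(n); f=d["frame"]; 
    cv2.imwrite(f"pics/raw_{n}.png",f[:,:,::-1]); 
    np.savez(f"pics/{n}.npz",frame=f,fovy=d["fovy"],cx=d["cx"],cy=d["cy"],T=d["cam_to_world"]); return d
def load(n): return np.load(f"pics/{n}.npz")
def cam(d):
    T=np.array(d["T"] if "T" in d else d["cam_to_world"]); return (210/np.tan(np.radians(float(d["fovy"]))/2)),float(d["cx"]),float(d["cy"]),T
def ray(d,u,v):
    f,cx,cy,T=cam(d); r=T[:3,:3]@np.array([(u-cx)/f,(v-cy)/f,1]); return T[:3,3],r
def onz(d,u,v,z):
    o,r=ray(d,u,v); return o+r*(z-o[2])/r[2]
def proj(d,p):
    f,cx,cy,T=cam(d); q=T[:3,:3].T@(np.array(p)-T[:3,3]); return cx+f*q[0]/q[2],cy+f*q[1]/q[2]
E
python3 - <<'E'
from h import *
ims=[]
for n in("scene","side","wrist"):
    d=grab(n); print(n,d["fovy"],d["cx"],d["cy"],np.round(d["cam_to_world"],3).tolist())
    cv2.imwrite(f"pics/{n}1.png",cv2.resize(d["frame"][:,:,::-1],(784,588),interpolation=cv2.INTER_CUBIC))
print(env.read_state())
E
```

```text
scene 47.17912536122219 285.8325353807598 209.9830735475481 [[0.705, 0.501, -0.502, 1.264], [0.709, -0.512, 0.485, -0.74], [-0.013, -0.698, -0.716, 1.011], [0.0, 0.0, 0.0, 1.0]]
side 47.50264393918727 272.6216200184477 196.23512024090994 [[0.934, -0.255, 0.251, 0.218], [-0.357, -0.654, 0.667, -1.06], [-0.006, -0.713, -0.701, 1.098], [0.0, 0.0, 0.0, 1.0]]
wrist 66.81571359333294 274.75928937530927 207.68691405786348 [[0.248, 0.942, 0.228, 0.071], [0.969, -0.24, -0.061, 0.55], [-0.003, 0.236, -0.972, 0.382], [0.0, 0.0, 0.0, 1.0]]
{'time_s': 0.15, 'joint_positions': array([ 1.21693163e+00,  8.78160396e-02,  1.37188767e+00, -4.73461129e-05,
        1.68357415e+00, -1.03088708e-01]), 'joint_velocities': array([ 0.00061244, -0.0020618 , -0.00611173, -0.00160922,  0.00095151,
       -0.00086386]), 'effort': array([ 1.26544943e-03, -3.40643120e+01, -3.02792966e+01,  7.18214409e-02,
        3.04562878e-02, -1.10760022e-04]), 'tool_pos': array([0.13633778, 0.53234766, 0.16736611]), 'eef_rot': array([ 1.25062273e-01,  9.92148536e-01, -8.26036032e-04, -1.67931477e-04]), 'force': array([-0.88384212,  1.23857665, -0.37256032]), 'torque': array([-0.04790161, -0.02458373, -0.01347796]), 'grasp_force': 0.0, 'width': 0.09415754188518713}
```

View pics/scene1.png

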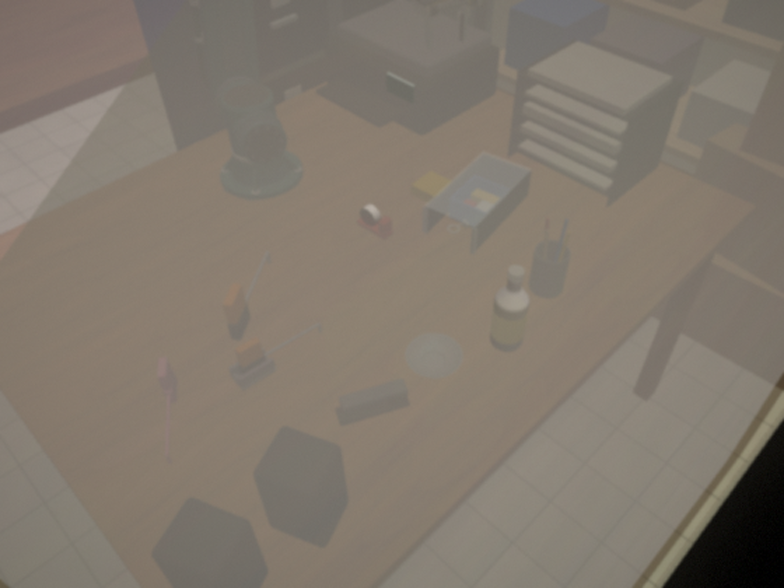

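View pics/side1.png

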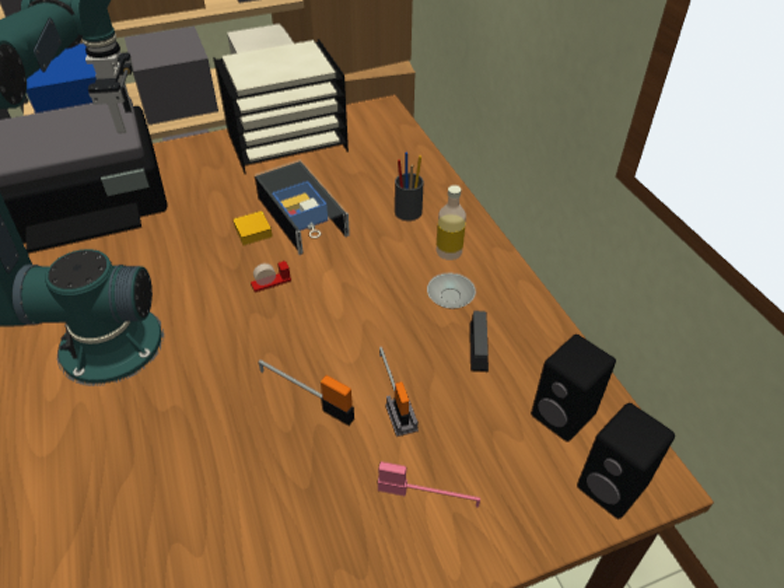

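Side view: the cradle with the small hook is at about (402,415)/1.4, the riser mouth is around (322,235)/1.4, and the ring is at (315,231)/1.4. The scene view is hazy. Next I'll crop in for detail.

```bash
python3 - <<'E'
from h import *
def crop(n,x,y,w,h,s):
    f=load(n)["frame"][y:y+h,x:x+w,::-1]
    f=cv2.normalize(f,None,0,255,cv2.NORM_MINMAX)
    return cv2.resize(f,(w*s,h*s),interpolation=cv2.INTER_CUBIC)
a=crop("side",175,110,80,75,5); b=crop("side",260,245,80,75,5)  #400x375
c=crop("scene",295,100,100,56,4); e=crop("scene",150,220,100,56,4) #400x224
m=np.vstack([np.hstack([a,b]),np.hstack([c,e])]); cv2.imwrite("pics/mos.png",m); print(m.shape)
E
```

```text
(599, 800, 3)
```

View pics/mos.png

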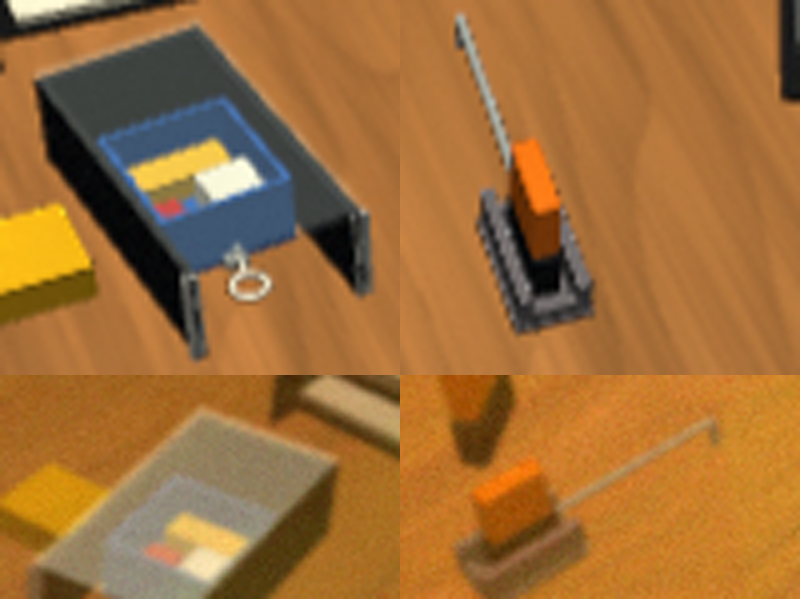

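Crops: riser mouth bottoms are near (197,357) and (365,292), ring centre is at (250,283), tray rim corners are (98,138), (225,97), (292,180) and (165,222). The hook bend is at (460,17) and the orange top runs (512,143)–(550,212).

```bash
python3 - <<'E'
from h import *
s=load("side"); c=load("scene")
A=lambda x,y,z:onz(s,175+x/5,110+y/5,z)
B=lambda x,y,z:onz(s,260+(x-400)/5,245+y/5,z)
C=lambda x,y,z:onz(c,295+x/4,100+(y-375)/4,z)
D=lambda x,y,z:onz(c,150+(x-400)/4,220+(y-375)/4,z)
p=lambda n,v:print(n,np.round(v,4)[:2])
for n,v in dict(rFLt=A(190,272,.078),rFRt=A(368,212,.078),rFLb=A(197,357,0),rFRb=A(365,292,0),rBLt=A(37,80,.078),rBRt=A(195,27,.078),ring=A(250,283,.014),pin=A(236,256,.014),
 t1=A(98,138,.055),t2=A(225,97,.055),t3=A(292,180,.055),t4=A(165,222,.055),
 oFt=B(512,143,.084),oFt2=B(531,138,.084),oB=B(541,214,.084),oB2=B(560,207,.084),tip=B(460,45,.006),bend=B(460,17,.035),cF1=B(520,333,0),cF2=B(593,315,0),
 S_rBL=C(205,408,.078),S_rBR=C(338,460,.078),S_rFL=C(30,565,.078),S_oL=D(472,492,.084),S_oR=D(535,460,.084),S_bend=D(712,422,.035)).items(): p(n,v)
# orange blob in side and scene for the hook handle
for d,nm in((s,"side"),(c,"scene")):
    f=d["frame"].copy(); f=cv2.normalize(f,None,0,255,cv2.NORM_MINMAX); h=cv2.cvtColor(f,cv2.COLOR_RGB2HSV)
# silver/yellow/other bystanders approx on the desk from side view (784 scale)
for n,(u,v,z) in dict(tape=(270,283,0),dish=(450,297,0),bottle=(450,252,0),stapT=(480,315,.047),stapB=(480,365,.047),notes=(252,225,.03),pencils=(408,212,0),hook2a=(262,365,.03),hook2b=(338,395,.06)).items(): p(n,onz(s,u/1.4,v/1.4,z))
E
```

```text
rFLt [0.4541 0.1191]
rFRt [0.5826 0.1351]
rFLb [0.4524 0.1224]
rFRb [0.5801 0.1443]
rBLt [0.4095 0.3628]
rBRt [0.5333 0.3846]
ring [0.5044 0.1668]
pin [0.5036 0.198 ]
t1 [0.4383 0.3108]
t2 [0.5365 0.3245]
t3 [0.5528 0.2147]
t4 [0.4578 0.2026]
oFt [ 0.5018 -0.373 ]
oFt2 [ 0.5122 -0.3737]
oB [ 0.4992 -0.4192]
oB2 [ 0.5098 -0.4188]
tip [ 0.5213 -0.2446]
bend [ 0.5205 -0.2472]
cF1 [ 0.4838 -0.4313]
cF2 [ 0.524  -0.4351]
S_rBL [0.4152 0.3771]
S_rBR [0.5422 0.3953]
S_rFL [0.4563 0.1193]
S_oL [ 0.5019 -0.4149]
S_oR [ 0.5087 -0.3714]
S_bend [ 0.5273 -0.2468]
tape [0.3599 0.0522]
dish [ 0.7291 -0.1394]
bottle [ 0.793  -0.0029]
stapT [ 0.7439 -0.2493]
stapB [ 0.6837 -0.3678]
notes [0.3642 0.235 ]
pencils [0.7569 0.1753]
hook2a [ 0.284  -0.1986]
hook2b [ 0.3982 -0.3434]
```

View pics/wrist1.png

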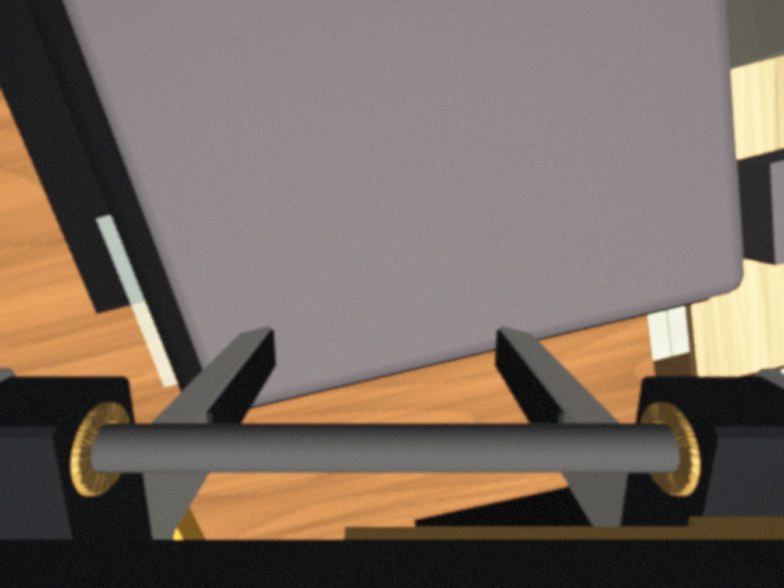

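Hook (in its cradle): handle about (0.505,-0.395), heading about 83.5°. Riser heading is about 99.5°, mouth about (0.517,0.131), ring about (0.504,0.167). I'll head to the hook first.

Emit:
move_arm:
  deltas: "-0.03 -0.0236 -0.004 0 0 5;-0.06 -0.0472 -0.008 0 0 10;-0.09 -0.0708 -0.012 0 0 15;-0.12 -0.0944 -0.016 0 0 20;-0.15 -0.118 -0.02 0 0 25;-0.18 -0.1416 -0.024 0 0 30;-0.21 -0.165 -0.028 0 0 35;-0.24 -0.189 -0.032 0 0 40"
  hand: 0.094

```text
time_s: 0.82
tool_pos: [0.3226, 0.2885, 0.2003]
eef_rot: [0.459, 0.889, 0.0, 0.0]
force: [0.4, 0.2, 0.2]
width: 0.0941
grasp_force: 0.0
```

```bash
cat >> h.py <<'E'
from scipy.spatial.transform import Rotation as Rn
def pose():
    s=env.read_state(); R=Rn.from_quat(s["eef_rot"]).as_matrix()
    return np.array(s["tool_pos"]),R,np.degrees(np.arctan2(R[1,0],R[0,0])),s
def plan(goal,head):
    p,R,h,s=pose(); Rg=Rn.from_euler("z",head,degrees=True).as_matrix()@np.diag([1,-1,-1])
    print("t",round(s["time_s"],2),"tcp",np.round(p,4),"head",round(h,2),"w",round(s["width"],4))
    print(" shift",np.round(R.T@(np.array(goal)-p),4),"rot",np.round(np.degrees(Rn.from_matrix(R.T@Rg).as_rotvec()),2))
E
python3 - <<'E'
from h import *
plan((.44,-.03,.20),85)
E
```

```text
t 0.82 tcp [0.3226 0.2885 0.2003] head 125.41 w 0.0941
 shift [-3.276e-01 -8.890e-02  3.000e-04] rot [ 1.000e-02 -0.000e+00  4.041e+01]
```

Emit:
move_arm:
  deltas: "-0.039 -0.0105 0 0 0 5.25;-0.078 -0.021 0 0 0 10.5;-0.117 -0.0315 0 0 0 15.75;-0.156 -0.042 0 0 0 21;-0.195 -0.0525 0 0 0 26.25;-0.234 -0.063 0 0 0 31.5;-0.273 -0.0735 0 0 0 36.75;-0.312 -0.084 0 0 0 42"

```text
time_s: 1.48
tool_pos: [0.4356, -0.0144, 0.2002]
eef_rot: [0.747, 0.665, 0.0, 0.0]
force: [1.1, 0.4, 0.4]
width: 0.0942
grasp_force: 0.0
```

```bash
python3 - <<'E'
from h import *
plan((.505,-.335,.22),83.5)
E
```

```text
t 1.48 tcp [ 0.4356 -0.0144  0.2002] head 83.35 w 0.0942
 shift [-0.3104  0.106  -0.0199] rot [ 0.01 -0.01 -0.15]
```

Emit:
move_arm:
  deltas: "-0.0385 0.013 -0.0025 0 0 0;-0.077 0.026 -0.005 0 0 0;-0.1155 0.039 -0.0075 0 0 0;-0.154 0.052 -0.01 0 0 0;-0.1925 0.065 -0.0125 0 0 0;-0.231 0.078 -0.015 0 0 0;-0.2695 0.091 -0.0175 0 0 0;-0.308 0.104 -0.02 0 0 0"

```text
time_s: 2.15
tool_pos: [0.5046, -0.332, 0.2198]
eef_rot: [0.745, 0.667, 0.0, -0.0]
force: [1.0, 0.5, 0.4]
width: 0.0937
grasp_force: 0.0
```

```bash
python3 - <<'E'
from h import *
d=grab("wrist"); f=d["frame"]
hsv=cv2.cvtColor(f,cv2.COLOR_RGB2HSV)
p,R,h,s=pose(); print(p,h)
cv2.imwrite("pics/w2.png",cv2.resize(f[:,:,::-1],(784,588),interpolation=cv2.INTER_CUBIC))
E
```

```text
[ 0.50490884 -0.33957589  0.21721996] 83.2479588847281
```

View pics/w2.png

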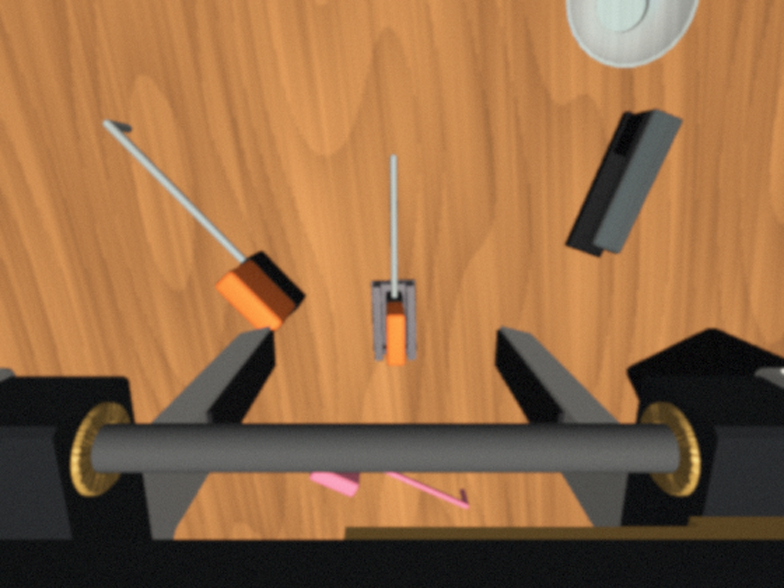

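Wrist view: the hook handle's orange top spans (387–405, 303–364) and the shaft runs up to the bend at (393,156). It is nearly aligned with the tool axis.

```bash
python3 - <<'E'
from h import *
d=load("wrist"); f=d["frame"]
hsv=cv2.cvtColor(f,cv2.COLOR_RGB2HSV)
m=((hsv[...,0]<14)&(hsv[...,1]>200)&(hsv[...,2]>170)).astype(np.uint8); m[:,:255]=0; m[:,310:]=0; m[:200]=0;m[275:]=0
n,l,st,ce=cv2.connectedComponentsWithStats(m); i=1+st[1:,4].argmax(); print(st[i],ce[i])
x,y,w,h=st[i,:4]; cx=x+w/2
a=onz(d,cx,y,.084);b=onz(d,cx,y+h,.084); e=onz(d,393.5/1.4,158/1.4,.035)
s1=onz(d,395/1.4,290/1.4,.032)
back=onz(d,ce[i][0],y+h,.084)
c1=onz(d,375/1.4,282/1.4,.031); c2=onz(d,415/1.4,282/1.4,.031); c3=onz(d,375/1.4,358/1.4,.031); c4=onz(d,415/1.4,358/1.4,.031)
print("top",a,b,"bend",e,"shaft",s1); print("cradle",c1,c2,c3,c4,(c1+c2+c3+c4)/4)
v=e-b; print(np.degrees(np.arctan2(v[1],v[0])), np.linalg.norm(v)); v=e-s1; print(np.degrees(np.arctan2(v[1],v[0])))
u=(e-b);u[2]=0;u/=np.linalg.norm(u); print("center from back",b+u*.023,"from bend",e-u*.15)
E
```

```text
[278 224   9   2  10] [281.9 224.2]
top [ 0.51004661 -0.3689562   0.084     ] [ 0.50979379 -0.37134267  0.084     ] bend [ 0.52258407 -0.2445269   0.035     ] shaft [ 0.51149903 -0.36172433  0.032     ]
cradle [ 0.49384192 -0.35230939  0.031     ] [ 0.53075874 -0.35642264  0.031     ] [ 0.48507868 -0.42722638  0.031     ] [ 0.5235902  -0.43150603  0.031     ] [ 0.50831738 -0.39186611  0.031     ]
84.24078161149467 0.1365533987858562
84.59679016083014
center from back [ 0.51210179 -0.34845877  0.084     ] from bend [ 0.50753185 -0.39376976  0.035     ]
```

```bash
python3 - <<'E'
from h import *
d=load("wrist")
print([np.round(onz(d,x/1.4,y/1.4,.084),4) for x,y in((396,304),(396,364),(396,334))])
plan((.508,-.3935,.10),84.1); plan((.508,-.3935,.044),84.1)
E
```

```text
[array([ 0.5113, -0.3609,  0.084 ]), array([ 0.5058, -0.4131,  0.084 ]), array([ 0.5086, -0.3866,  0.084 ])]
t 2.2 tcp [ 0.5049 -0.3396  0.2172] head 83.25 w 0.0941
 shift [-0.0527  0.0096  0.1174] rot [-0.11  0.22 -0.85]
t 2.2 tcp [ 0.5049 -0.3396  0.2172] head 83.25 w 0.0941
 shift [-0.0525  0.0097  0.1734] rot [-0.11  0.22 -0.85]
```

Emit:
move_arm:
  deltas: "-0.016 0.003 0.02 0 0 -0.3;-0.032 0.006 0.04 0 0 -0.6;-0.05 0.0097 0.06 0 0 -0.85;-0.05 0.0097 0.08 0 0 -0.85;-0.05 0.0097 0.095 0 0 -0.85;-0.05 0.0097 0.105 0 0 -0.85;-0.05 0.0097 0.11 0 0 -0.85;-0.05 0.0097 0.11 0 0 -0.85"
  hand: 0.05
  newtons: 15

```text
time_s: 2.87
tool_pos: [0.5083, -0.3799, 0.1088]
eef_rot: [0.74, 0.672, -0.0, -0.001]
force: [-1.1, 0.6, 0.2]
width: 0.0506
grasp_force: 0.0
```

```bash
python3 - <<'E'
from h import *
d=grab("wrist"); f=d["frame"]; T=np.array(d["cam_to_world"])
plan((.5083,-.391,.045),84.1)
hsv=cv2.cvtColor(f,cv2.COLOR_RGB2HSV)
print(hsv[250:300:8,283].tolist())
cv2.imwrite("pics/w3.png",f[150:420,130:430,::-1])
E
```

```text
t 2.92 tcp [ 0.5089 -0.3804  0.1102] head 84.5 w 0.0503
 shift [-0.0106  0.0005  0.0652] rot [-0.01 -0.02  0.4 ]
[[12, 188, 235], [12, 185, 234], [14, 154, 214], [14, 153, 213], [15, 151, 213], [14, 148, 215], [14, 149, 214]]
```

View pics/w3.png

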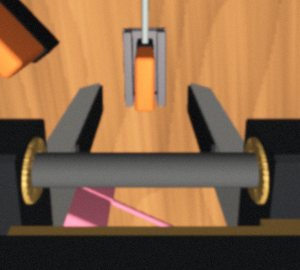

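The orange region spans crop rows 47–110 (front face plus top), so its back edge at image row about 260 is the reliable one.

```bash
python3 - <<'E'
from h import *
d=load("wrist"); f=d["frame"]
print(f[190:266:3,275].tolist())
for x,y in((275,260),(275,262),(266,258),(284,258)): print(x,y,np.round(onz(d,x,y,.084),4))
g=f[240].astype(int); print([ (x,g[x].tolist()) for x in range(262,290,2)])
E
```

```text
[[207, 217, 211], [134, 140, 135], [68, 45, 39], [123, 56, 22], [132, 63, 28], [135, 64, 27], [235, 125, 52], [253, 177, 83], [254, 180, 84], [254, 178, 83], [254, 180, 82], [254, 178, 83], [254, 180, 83], [254, 178, 80], [254, 175, 79], [254, 176, 81], [254, 177, 80], [254, 177, 80], [253, 171, 77], [254, 176, 80], [253, 171, 79], [253, 170, 75], [253, 167, 74], [252, 158, 71], [231, 159, 92], [231, 166, 98]]
275 260 [ 0.5061 -0.4132  0.084 ]
275 262 [ 0.5059 -0.4149  0.084 ]
266 258 [ 0.499  -0.4108  0.084 ]
284 258 [ 0.5135 -0.4121  0.084 ]
[(262, [119, 115, 116]), (264, [148, 92, 72]), (266, [241, 135, 61]), (268, [253, 166, 75]), (270, [254, 171, 77]), (272, [254, 174, 78]), (274, [254, 177, 82]), (276, [254, 173, 79]), (278, [254, 175, 81]), (280, [253, 168, 75]), (282, [248, 148, 67]), (284, [196, 121, 91]), (286, [119, 107, 109]), (288, [133, 127, 127])]
```

Emit:
move_arm:
  deltas: "-0.0095 0.0005 0.01 0 0 0.4;-0.0095 0.0005 0.022 0 0 0.4;-0.0095 0.0005 0.036 0 0 0.4;-0.0095 0.0005 0.05 0 0 0.4;-0.0095 0.0005 0.06 0 0 0.4;-0.0095 0.0005 0.0645 0 0 0.4;-0.0095 0.0005 0.0645 0 0 0.4;-0.0095 0.0005 0.0645 0 0 0.4"

```text
time_s: 3.58
tool_pos: [0.5085, -0.3904, 0.0458]
eef_rot: [0.743, 0.67, 0.0, 0.0]
force: [-0.2, 0.1, 0.6]
width: 0.05
grasp_force: 0.0
```

Emit:
move_arm:
  deltas: "0 0 0 0 0 0;0 0 0 0 0 0;0 0 0 0 0 0;0 0 0 0 0 0;0 0 0 0 0 0;0 0 0 0 0 0;0 0 0 0 0 0;0 0 0 0 0 0"
  hand: 0
  newtons: 30

```text
time_s: 4.25
tool_pos: [0.5098, -0.3909, 0.048]
eef_rot: [0.743, 0.67, 0.001, 0.002]
force: [-0.0, 0.8, 3.2]
width: 0.0026
grasp_force: 1.1
```

```bash
python3 - <<'E'
from h import *
d=grab("wrist"); s=grab("side"); f=d["frame"]; plan((.5083,-.391,.045),84.1); print(pose()[3])
a=cv2.resize(f[100:400,100:460,::-1],(480,400)); b=cv2.resize(s["frame"][220:340,230:350,::-1],(400,400),interpolation=cv2.INTER_CUBIC)
cv2.imwrite("pics/w4.png",np.hstack([a,b])[:, :800] if False else cv2.resize(np.hstack([a,b]),(800,364)))
E
```

```text
t 4.35 tcp [ 0.5095 -0.3908  0.048 ] head 84.09 w 0.0006
 shift [-0.0003 -0.0012  0.003 ] rot [ 0.17  0.09 -0.01]
{'time_s': 4.35, 'joint_positions': array([-7.42943592e-01,  3.36457837e-01,  1.31486455e+00,  5.88558091e-04,
        1.48693980e+00, -6.39800558e-01]), 'joint_velocities': array([-0.00147849, -0.00198292, -0.00081238, -0.00242122,  0.00349997,
        0.0008299 ]), 'effort': array([-3.22919972e-01, -3.91989648e+01, -2.64729398e+01, -7.97680859e-02,
       -3.17229917e-01,  1.42402423e-03]), 'tool_pos': array([ 0.50949972, -0.3908156 ,  0.04801467]), 'eef_rot': array([7.42632197e-01, 6.69697365e-01, 4.48334753e-04, 1.63034045e-03]), 'force': array([-0.05734149,  1.29304891,  5.79741366]), 'torque': array([0.18765224, 0.12414628, 0.02427972]), 'grasp_force': 3.8755564029270317, 'width': 0.0005897002085613382}
```

View pics/w4.png

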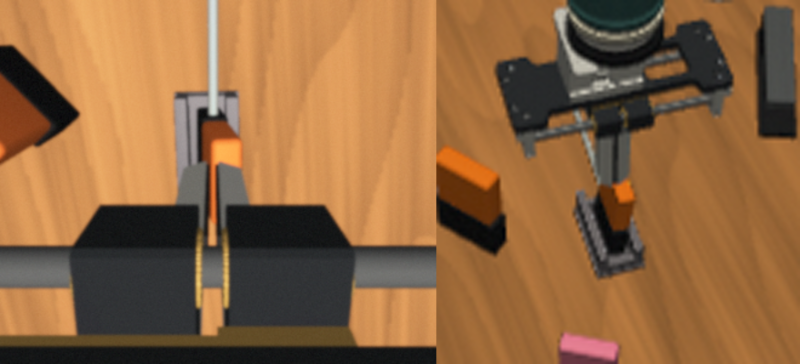

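Emit:
move_arm:
  deltas: "0 0 0 0 0 0;0 0 0 0 0 0;0 0 0 0 0 0;0 0 0 0 0 0;0 0 0 0 0 0;0 0 0 0 0 0;0 0 0 0 0 0;0 0 0 0 0 0"
  hand: 0.05

```text
time_s: 5.02
tool_pos: [0.5082, -0.3903, 0.0451]
eef_rot: [0.743, 0.67, -0.0, -0.0]
force: [-0.2, -1.2, 1.0]
width: 0.0488
grasp_force: 0.5
```

```bash
python3 - <<'E'
from h import *
a=load("wrist")["frame"][170:320,200:350,::-1]; b=load("side")["frame"][245:320,265:340,::-1]
d=grab("wrist"); s=grab("side"); plan((.5083,-.391,.045),84.1); print(pose()[3]["force"])
c=d["frame"][170:320,200:350,::-1]; e=s["frame"][245:320,265:340,::-1]
r=lambda i:cv2.resize(i,(300,300),interpolation=cv2.INTER_CUBIC)
cv2.imwrite("pics/w5.png",np.vstack([np.hstack([r(a),r(b)]),np.hstack([r(c),r(e)])]))
E
```

```text
t 5.12 tcp [ 0.5081 -0.3902  0.0448] head 84.07 w 0.0499
 shift [-0.0008  0.0003 -0.0002] rot [-0.06 -0.03 -0.03]
[ 0.26831865 -0.10901576  0.12579714]
```

View pics/w5.png

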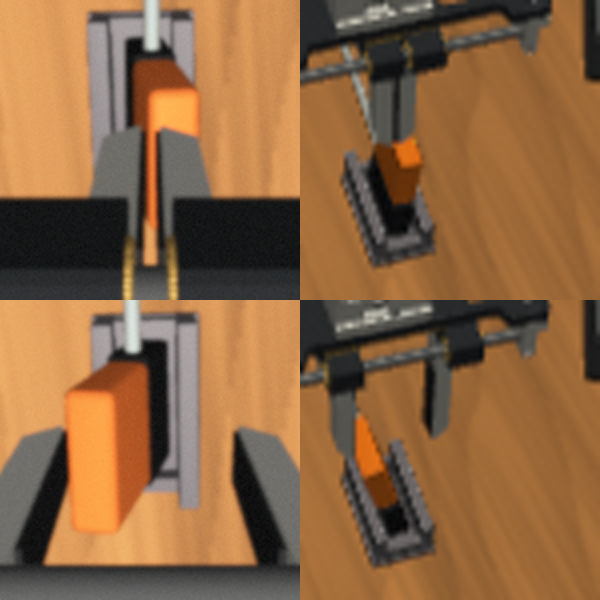

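Closed, the fingers lost the handle (width about 0). After opening, the handle leans left in its loose pocket. I'll close gently in stages and watch the width.

Emit:
move_arm:
  deltas: "0 0 0 0 0 0;0 0 0 0 0 0;0 0 0 0 0 0;0 0 0 0 0 0;0 0 0 0 0 0;0 0 0 0 0 0;0 0 0 0 0 0;0 0 0 0 0 0"
  hand: 0.026
  newtons: 8

```text
time_s: 5.78
tool_pos: [0.509, -0.3905, 0.0467]
eef_rot: [0.743, 0.67, 0.0, 0.001]
force: [-0.1, 0.7, 6.2]
width: 0.0261
grasp_force: 2.6
```

```bash
python3 - <<'E'
from h import *
d=grab("wrist"); s=grab("side"); plan((.5083,-.391,.045),84.1); print(pose()[3]["force"],pose()[3]["grasp_force"])
# camera vs TCP: where do the TCP and pads project?
p,R,h,_=pose()
for o in (0,.019,.035): print(o,np.round(proj(d,p-R[:,2]*o),1))
c=d["frame"]; 
for y in range(190,300,10):
    row=c[y,225:345].astype(int); m=(row[:,0]>200)&(row[:,2]<110)&(row[:,1]<190); k=(row[:,0]<165)&(row[:,0]>90)&(row[:,1]<85)
    print(y,"bright",225+np.flatnonzero(m)[[0,-1]] if m.any() else None,"dark",225+np.flatnonzero(k)[[0,-1]] if k.any() else None)
E
```

```text
t 5.88 tcp [ 0.509  -0.3905  0.0467] head 84.09 w 0.0259
 shift [-0.0006 -0.0006  0.0017] rot [ 0.08  0.03 -0.01]
[ 0.5048466  -0.03731659  4.30514839] 2.6385676476638764
0 [273.6 229.9]
0.019 [273.5 238.9]
0.035 [273.3 247.7]
190 bright [225 344] dark None
200 bright [225 344] dark [264 277]
210 bright [225 344] dark [256 280]
220 bright [225 344] dark [278 281]
230 bright [225 344] dark [278 281]
240 bright [225 344] dark [252 281]
250 bright [225 344] dark [252 281]
260 bright [254 344] dark [279 280]
270 bright [253 286] dark [252 252]
280 bright [251 296] dark [249 300]
290 bright [249 295] dark [331 335]
```

Emit:
move_arm:
  deltas: "0 0 0 0 0 0;0 0 0 0 0 0;0 0 0 0 0 0;0 0 0 0 0 0;0 0 0 0 0 0;0 0 0 0 0 0;0 0 0 0 0 0;0 0 0 0 0 0"
  hand: 0.019
  newtons: 8

```text
time_s: 6.55
tool_pos: [0.5092, -0.3905, 0.0469]
eef_rot: [0.743, 0.67, 0.0, 0.001]
force: [-0.7, 0.0, 5.2]
width: 0.019
grasp_force: 2.8
```

```bash
python3 - <<'E'
from h import *
a=load("wrist")["frame"][150:310,195:355,::-1]; b=load("side")["frame"][245:320,265:340,::-1]
d=grab("wrist"); s=grab("side"); plan((.5083,-.391,.045),84.1); print(pose()[3]["force"],pose()[3]["grasp_force"])
c=d["frame"][150:310,195:355,::-1]; e=s["frame"][245:320,265:340,::-1]
r=lambda i:cv2.resize(i,(300,300),interpolation=cv2.INTER_CUBIC)
cv2.imwrite("pics/w6.png",np.vstack([np.hstack([r(a),r(b)]),np.hstack([r(c),r(e)])]))
E
```

```text
t 6.65 tcp [ 0.5093 -0.3905  0.0469] head 84.09 w 0.0189
 shift [-0.0006 -0.0009  0.0019] rot [ 0.12  0.04 -0.01]
[-0.88519765 -0.25371776  5.75265016] 2.846775586003787
```

View pics/w6.png

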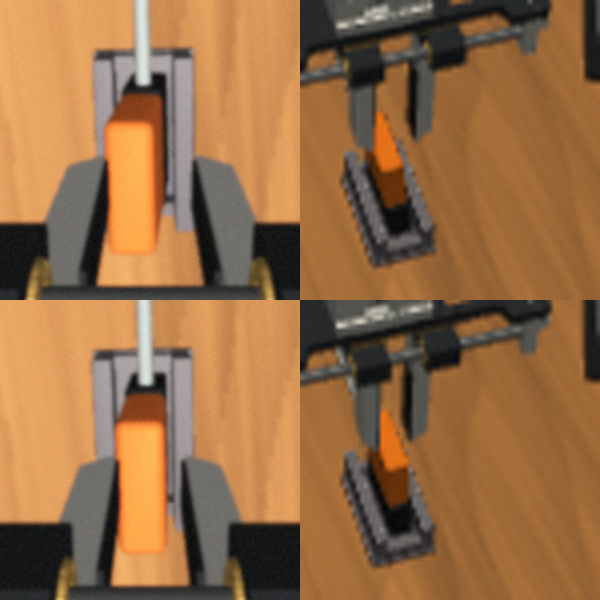

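```bash
python3 - <<'E'
from h import *
s=load("side"); p,R,h,_=pose()
q=lambda P:np.round((np.array(proj(s,P))-[265,245])*4,0)
for sg in(-1,1):
  for dx in (-.008,.008): print("tip",sg,dx,q(p+R[:,1]*sg*.0095+R[:,0]*dx), "outer", q(p+R[:,1]*sg*.022+R[:,0]*dx))
c=np.array([.508,-.3905,0]);u=R[:,0];v=R[:,1]
for z in(.040,.084):
  print("handle",z,[q(c+u*a+v*b+[0,0,z]) for a,b in((-.023,-.008),(-.023,.008),(.023,-.008),(.023,.008))])
print(R)
E
```

```text
tip -1 -0.008 [ 79. 178.] outer [ 61. 182.]
tip -1 0.008 [ 72. 158.] outer [ 54. 163.]
tip 1 -0.008 [107. 172.] outer [125. 167.]
tip 1 0.008 [100. 152.] outer [118. 148.]
handle 0.04 [array([ 86., 203.]), array([109., 197.]), array([ 66., 146.]), array([ 89., 141.])]
handle 0.084 [array([ 87., 164.]), array([111., 158.]), array([ 67., 107.]), array([ 90., 102.])]
[[ 1.02995864e-01  9.94679675e-01  2.04846614e-03]
 [ 9.94681531e-01 -1.02994150e-01 -9.25635062e-04]
 [-7.09730353e-04  2.13290802e-03 -9.99997473e-01]]
```

Width 0.019 has the handle upright. But the side view shows the fingertips only overlapping the top of the handle, so I'll go lower before closing.

Emit:
move_arm:
  deltas: "0 0 0 0 0 0;0 0 0.001 0 0 0;0 0 0.003 0 0 0;0 0 0.005 0 0 0;0 0 0.007 0 0 0;0 0 0.009 0 0 0;0 0 0.01 0 0 0;0 0 0.01 0 0 0"
  hand: 0.022

```text
time_s: 7.32
tool_pos: [0.5136, -0.3916, 0.0464]
eef_rot: [0.742, 0.67, 0.003, 0.007]
force: [-1.6, 6.2, 29.1]
width: 0.022
grasp_force: 15.7
```

```bash
python3 - <<'E'
from h import *
d=grab("wrist"); s=grab("side"); plan((.5083,-.391,.045),84.1); st=pose()[3]; print(st["force"],st["torque"],st["grasp_force"])
g=d["frame"]
for y in (200,215,230,245,260):
    print(y,[tuple(int(t) for t in g[y,x]) for x in range(245,304,6)])
f=s["frame"].astype(int)
for x in range(276,300,3): print(x,[tuple(int(t) for t in f[y,x]) for y in range(264,300,4)])
E
```

```text
t 7.42 tcp [ 0.5136 -0.3916  0.0464] head 84.14 w 0.0222
 shift [ 0.     -0.0054  0.0014] rot [0.79 0.31 0.05]
[-0.99934821  7.39386196 29.49685712] [ 1.2431455   0.49848462 -0.06431966] 15.671005323529243
200 [(168, 159, 160), (136, 130, 130), (81, 68, 65), (115, 60, 32), (115, 60, 30), (111, 56, 31), (126, 121, 121), (167, 159, 161), (191, 134, 83), (211, 144, 82)]
215 [(165, 158, 158), (106, 100, 102), (215, 107, 46), (228, 116, 48), (231, 118, 51), (230, 117, 49), (117, 108, 107), (168, 160, 162), (188, 131, 84), (207, 142, 85)]
230 [(158, 150, 152), (89, 82, 84), (252, 156, 68), (254, 175, 78), (254, 181, 84), (254, 180, 84), (122, 96, 90), (159, 151, 153), (178, 124, 81), (198, 134, 77)]
245 [(116, 113, 108), (92, 89, 86), (240, 132, 59), (254, 176, 80), (254, 179, 82), (254, 178, 81), (127, 90, 77), (159, 151, 151), (111, 83, 65), (95, 94, 89)]
260 [(113, 109, 104), (21, 22, 21), (234, 124, 57), (254, 170, 75), (254, 171, 77), (254, 173, 79), (151, 105, 90), (156, 148, 150), (100, 75, 56), (23, 23, 23)]
276 [(85, 66, 48), (154, 102, 53), (156, 104, 55), (162, 108, 58), (167, 1
[... 334 characters left out ...]
, 100)]
285 [(18, 18, 19), (55, 56, 52), (55, 55, 52), (54, 54, 51), (53, 54, 50), (89, 44, 12), (86, 42, 7), (40, 23, 10), (20, 21, 21)]
288 [(114, 76, 43), (153, 101, 53), (156, 102, 52), (224, 111, 23), (226, 112, 24), (226, 114, 28), (96, 47, 12), (102, 50, 11), (59, 38, 23)]
291 [(154, 102, 53), (149, 99, 52), (152, 100, 54), (152, 101, 54), (157, 99, 48), (226, 113, 22), (102, 48, 8), (102, 49, 12), (25, 26, 26)]
294 [(13, 14, 14), (15, 15, 16), (27, 28, 25), (28, 27, 26), (115, 80, 47), (150, 99, 53), (153, 103, 55), (139, 128, 120), (105, 100, 98)]
297 [(84, 84, 77), (85, 84, 78), (86, 85, 81), (84, 83, 78), (157, 104, 55), (156, 104, 53), (145, 95, 50), (150, 99, 52), (146, 98, 54)]
```

```bash
python3 - <<'E'
from h import *
from scipy.optimize import least_squares as L
s=load("side"); w=load("wrist"); p,R,h,st=pose()
f=s["frame"].astype(int)
grey=(abs(f[...,0]-f[...,1])<8)&(abs(f[...,1]-f[...,2])<12)&(f[...,0]>40)&(f[...,0]<100)
for x in range(278,304): 
    r=np.flatnonzero(grey[255:300,x])+255; print(x,r.tolist()[:1],r.tolist()[-1:],len(r),end="; ")
print()
for z in(0,.01,.02,.03,.04):
  print(z,[np.round(proj(s,p+R@np.array([dx,y,-z])),1) for dx in(-.008,.008) for y in(-.023,-.011,.011,.023)])
o=np.array(w["T"])[:3,3]; print("cam in tool",R.T@(o-p))
E
```

```text
278 [263] [295] 7; 279 [259] [298] 12; 280 [257] [299] 16; 281 [266] [299] 19; 282 [255] [292] 20; 283 [266] [295] 19; 284 [258] [298] 20; 285 [256] [299] 20; 286 [] [] 0; 287 [] [] 0; 288 [] [] 0; 289 [258] [259] 2; 290 [258] [259] 2; 291 [259] [259] 1; 292 [259] [259] 1; 293 [257] [297] 5; 294 [255] [299] 10; 295 [255] [278] 24; 296 [258] [277] 20; 297 [261] [276] 16; 298 [255] [274] 16; 299 [] [] 0; 300 [] [] 0; 301 [] [] 0; 302 [] [] 0; 303 [255] [255] 1; 
0 [array([281.5, 290.6]), array([285.9, 289.6]), array([293.9, 287.7]), array([298.3, 286.6]), array([279.8, 285.7]), array([284.2, 284.7]), array([292.2, 282.8]), array([296.5, 281.8])]
0.01 [array([281.4, 288.4]), array([285.9, 287.4]), array([294. , 285.4]), array([298.4, 284.4]), array([279.8, 283.5]), array([284.2, 282.5]), array([292.2, 280.6]), array([296.6, 279.5])]
0.02 [array([281.4, 286.2]), array([285.9, 285.1]), array([294. , 283.2]), array([298.4, 282.2]), array([279.7, 281.3]), array([284.2, 280.2]), array([292.2, 278.3]), array([296.6, 277.3])]
0.03 [array([281.4, 283.9]), array([285.9, 282.9]), array([294. , 280.9]), array([298.5, 279.9]), array([279.7, 279. ]), array([284.1, 278. ]), array([292.3, 276. ]), array([296.7, 275. ])]
0.04 [array([281.4, 281.6]), array([285.9, 280.6]), array([294.1, 278.6]), array([298.6, 277.6]), array([279.7, 276.7]), array([284.1, 275.7]), array([292.3, 273.7]), array([296.7, 272.7])]
cam in tool [ 0.06887207  0.00101828 -0.21521538]
```

The evidence agrees: the tips stop on the handle top (z=0.084) while the TCP reads 0.0464. The visible fingertips therefore end about 37 mm above the reported TCP. I'll rise, open wide, and descend accordingly.

Emit:
move_arm:
  deltas: "0 0 -0.01 0 0 0;0 0 -0.02 0 0 0;0 0 -0.03 0 0 0;0 0 -0.035 0 0 0;0 0 -0.035 0 0 0;0 0 -0.035 0 0 0;0 0 -0.035 0 0 0;0 0 -0.035 0 0 0"
  hand: 0.08

```text
time_s: 8.08
tool_pos: [0.5079, -0.3898, 0.0694]
eef_rot: [0.743, 0.67, -0.0, -0.001]
force: [0.1, -0.8, 0.3]
width: 0.0719
grasp_force: 0.0
```

```bash
python3 - <<'E'
from h import *
d=grab("wrist"); s=grab("side"); plan((.508,-.3905,.012),84.1); st=pose()[3]; print(st["force"],st["grasp_force"])
f=d["frame"]; hsv=cv2.cvtColor(f,cv2.COLOR_RGB2HSV)
m=((f[...,0]>235)&(f[...,2]<100)).astype(np.uint8); m[:,:240]=0;m[:,315:]=0;m[285:]=0
n,l,st,ce=cv2.connectedComponentsWithStats(m); i=1+st[1:,4].argmax(); print("top",st[i],ce[i],np.round(onz(d,*ce[i],.08),4))
E
```

```text
t 8.18 tcp [ 0.5081 -0.39    0.0698] head 84.08 w 0.0783
 shift [-0.0006  0.      0.0578] rot [-0.07 -0.06 -0.02]
[-0.00894856 -0.0427479  -0.92512389] 0.0
top [ 265  208   22   62 1229] [275.87713588 238.3995118 ] [ 0.5092 -0.3926  0.08  ]
```

Emit:
move_arm:
  deltas: "0 0 0.012 0 0 0;0 0 0.024 0 0 0;0 0 0.036 0 0 0;0 0 0.046 0 0 0;0 0 0.053 0 0 0;0 0 0.057 0 0 0;0 0 0.057 0 0 0;0 0 0.057 0 0 0"

```text
time_s: 8.85
tool_pos: [0.5085, -0.3903, 0.0136]
eef_rot: [0.743, 0.67, 0.0, -0.0]
force: [0.4, -0.4, -0.2]
width: 0.0801
grasp_force: 0.0
```

Emit:
move_arm:
  deltas: "0 0 0 0 0 0;0 0 0 0 0 0;0 0 0 0 0 0;0 0 0 0 0 0;0 0 0 0 0 0;0 0 0 0 0 0;0 0 0 0 0 0;0 0 0 0 0 0"
  hand: 0.03
  newtons: 8

```text
time_s: 9.52
tool_pos: [0.5084, -0.3902, 0.0137]
eef_rot: [0.743, 0.67, 0.0, -0.0]
force: [-0.5, -0.2, -0.2]
width: 0.0312
grasp_force: 0.0
```

Emit:
move_arm:
  deltas: "0 0 0 0 0 0;0 0 0 0 0 0;0 0 0 0 0 0;0 0 0 0 0 0;0 0 0 0 0 0;0 0 0 0 0 0;0 0 0 0 0 0;0 0 0 0 0 0"
  hand: 0.005
  newtons: 12

```text
time_s: 10.18
tool_pos: [0.5085, -0.3902, 0.0137]
eef_rot: [0.743, 0.67, 0.0, -0.0]
force: [-0.3, 0.3, 0.1]
width: 0.0158
grasp_force: 12.0
```

Gripped (15.8 mm, 12 N). Now I'll firm up the grip and lift.

Emit:
move_arm:
  deltas: "0 0 0 0 0 0;0 0 0 0 0 0;0 0 -0.004 0 0 0;0 0 -0.015 0 0 0;0 0 -0.03 0 0 0;0 0 -0.045 0 0 0;0 0 -0.06 0 0 0;0 0 -0.07 0 0 0"
  newtons: 35

```text
time_s: 10.85
tool_pos: [0.5091, -0.3909, 0.0866]
eef_rot: [0.743, 0.67, 0.0, 0.002]
force: [0.7, 0.1, -1.5]
width: 0.0156
grasp_force: 35.0
```

```bash
python3 - <<'E'
from h import *
d=grab("wrist"); p,R,h,st=pose(); plan((.5,-.08,.0837),99.5); print(st["force"],st["grasp_force"])
# predicted bend position: hook tip at tool x .15ish
f=d["frame"].astype(int)
for dx in(.14,.15,.16):print(np.round(proj(d,p+R@np.array([dx,0,-.0377+.0377+ .0077-.032+0])),1), end=" ")
# find light-grey shaft columns in upper rows
for y in range(0,200,12):
    r=f[y,200:350]; k=np.flatnonzero((abs(r[:,0]-r[:,2])<25)&(r[:,0]>140)); print(y,(200+k.min(),200+k.max(),len(k)) if len(k) else None,end="; ")
E
```

```text
t 10.9 tcp [ 0.51   -0.3917  0.0887] head 84.08 w 0.0156
 shift [ 0.309  -0.0421  0.0035] rot [  0.28   0.26 -15.42]
[-0.53948633 -0.368989   -0.15059539] 34.984100461006165
[275.   -8.5] [275.  -30.4] [275.  -52.9] 0 (np.int64(270), np.int64(278), 9); 12 (np.int64(270), np.int64(278), 9); 24 (np.int64(270), np.int64(278), 9); 36 (np.int64(270), np.int64(278), 9); 48 (np.int64(270), np.int64(278), 9); 60 (np.int64(270), np.int64(278), 9); 72 (np.int64(270), np.int64(278), 9); 84 (np.int64(271), np.int64(278), 8); 96 (np.int64(271), np.int64(278), 8); 108 (np.int64(271), np.int64(278), 8); 120 (np.int64(271), np.int64(278), 8); 132 (np.int64(271), np.int64(278), 8); 144 (np.int64(271), np.int64(278), 8); 156 (np.int64(271), np.int64(278), 8); 168 (np.int64(271), np.int64(278), 8); 180 (np.int64(250), np.int64(293), 40); 192 (np.int64(250), np.int64(293), 39);
```

Lifted, with the shaft exactly along tool x. Now carrying it to a hover in front of the riser mouth.

Emit:
move_arm:
  deltas: "0.015 0 0 0 0 -1;0.045 0 0.002 0 0 -3;0.08 0 0.004 0 0 -5;0.115 0 0.006 0 0 -7;0.15 0 0.008 0 0 -9;0.185 0 0.01 0 0 -11;0.215 0 0.011 0 0 -13;0.24 0 0.012 0 0 -15.4"

```text
time_s: 11.57
tool_pos: [0.5319, -0.1475, 0.0702]
eef_rot: [0.645, 0.765, 0.0, -0.002]
force: [0.7, -0.3, -1.9]
width: 0.0155
grasp_force: 35.0
```

Emit:
move_arm:
  deltas: "0.02 0.005 0.002 0 0 0;0.04 0.01 0.004 0 0 0;0.055 0.015 0.005 0 0 0;0.07 0.02 0.006 0 0 0;0.08 0.022 0.006 0 0 0;0.085 0.023 0.006 0 0 0;0.085 0.023 0.006 0 0 0;0.085 0.023 0.006 0 0 0"

```text
time_s: 12.23
tool_pos: [0.5415, -0.064, 0.0655]
eef_rot: [0.646, 0.763, -0.0, -0.0]
force: [0.5, 0.2, -1.6]
width: 0.0157
grasp_force: 35.0
```

```bash
python3 - <<'E'
from h import *
s=grab("side"); c=grab("scene"); w=grab("wrist"); p,R,h,st=pose(); plan((.5432,-.065,.07),99.5); print(st["force"],st["grasp_force"],st["width"])
tip=p+R@np.array([.15,0,.0077]); print("tip pred",np.round(tip,4),"side",np.round(proj(s,tip),1))
def crop(d,x,y,w,h,W,H):
    f=d["frame"][y:y+h,x:x+w,::-1]; f=cv2.normalize(f,None,0,255,cv2.NORM_MINMAX); return cv2.resize(f,(W,H),interpolation=cv2.INTER_CUBIC)
a=crop(s,185,125,100,75,800,600)
cv2.imwrite("pics/w7.png",a)
E
```

```text
t 12.38 tcp [ 0.5418 -0.0647  0.0658] head 99.42 w 0.0156
 shift [-0.0005  0.0013 -0.0042] rot [-0.    0.01 -0.08]
[ 0.28014824  0.89713267 -1.68398607] 34.98408615589142 0.01563061834365947
tip pred [0.5172 0.0832 0.058 ] side [235.1 171.1]
```

View pics/w7.png

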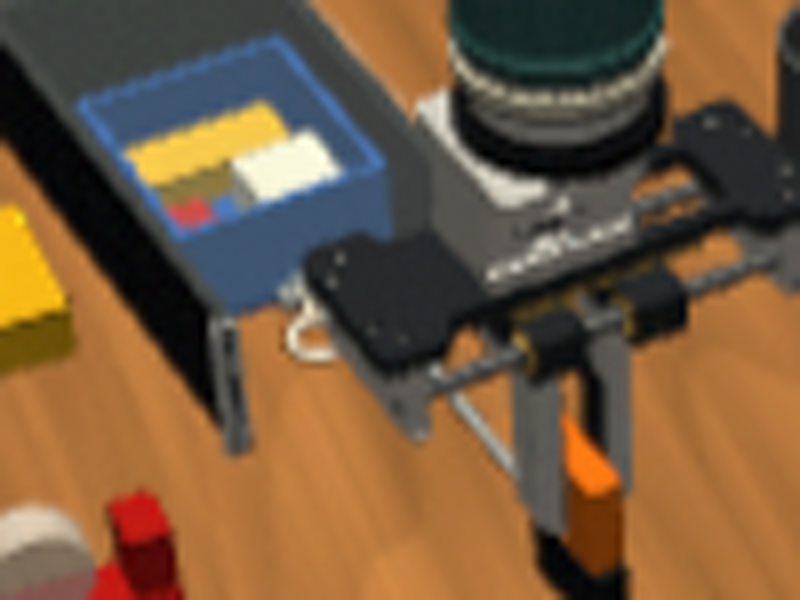

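The gripper hides the tip in the side view; the ring's outer left edge is at (288,335) in the crop. I'll cross-check ring and shaft in the scene camera numerically.

```bash
python3 - <<'E'
from h import *
c=load("scene"); p,R,h,st=pose(); f=c["frame"].astype(int)
print("ring pred scene",np.round(proj(c,(.5044,.1668,.014)),1),"pin",np.round(proj(c,(.5036,.198,.014)),1))
tip=p+R@np.array([.15,0,.0077]); bend=p+R@np.array([.15,0,.0077-.029]); mid=p+R@np.array([.09,0,.0077-.026])
print("tip",np.round(proj(c,tip),1),"bend",np.round(proj(c,bend),1),"mid",np.round(proj(c,mid),1))
# saturation map (wood saturated, white ring/steel not): low r-b
D=(f[...,0]-f[...,2]); D=cv2.GaussianBlur(D.astype(np.float32),(0,0),.7)
u,v=map(int,np.round(proj(c,(.5044,.1668,.014))))
print("ring area r-b rows",v-10,v+9,"cols",u-12,u+13)
for y in range(v-10,v+10): print(y,' '.join(f"{int(t):2d}" for t in D[y,u-12:u+14]))
u,v=map(int,np.round(proj(c,tip))); print("tip area",v-12,u-10)
for y in range(v-12,v+6): print(y,' '.join(f"{int(t):2d}" for t in D[y,u-10:u+11]))
E
```

```text
ring pred scene [323.5 163.3] pin [329.8 158.6]
tip [308.7 166.8] bend [308.9 159.4] mid [297.5 171.1]
ring area r-b rows 153 172 cols 311 336
153 12 12 12 12 12 13 15 16 16 12  8  6  5  4  4  4  4  4  5  5  4  4  4  5  5  4
154 12 12 12 12 13 16 18 19 18 15 10  7  6  5  5  4  4  4  5  4  4  4  4  5  5  4
155 12 12 13 14 16 19 22 23 22 19 15 12 10  8  6  5  5  4  5  5  5  5  4  4  4  4
156 12 13 14 16 20 23 24 25 24 23 21 18 15 12 10  8  6  5  5  5  6  6  5  5  5  5
157 13 13 16 20 23 25 25 25 25 25 24 23 21 18 16 13 10  8  7  7  8  8  7  6  5  5
158 14 16 20 23 25 26 26 26 26 25 25 25 24 22 21 19 16 13 11 10 10 10  9  7  6  5
159 16 19 23 25 26 26 26 26 25 24 24 23 23 23 23 23 21 18 15 13 12 11 10  9  7  6
160 19 23 25 26 27 26 26 25 24 22 21 21 21 21 22 21 21 20 18 16 14 13 12 11  9  7
161 22 25 26 26 26 25 25 24 23 20 19 20 20 20 20 20 20 20 21 19 17 16 15 14 13 10
162 24 26 26 26 25 25 25 24 22 20 21 22 22 22 21 20 20 21 23 23 21 20 19 19 18 15
163 25 26 26 25 25 25 25 24 22 21 22 23 23 23 22 22 21 22 24 24 23 23 23 23 22 19
164 24 25 25 25 25 26 26 25 23 21 22 22 23 22 22 21 21 
[... 1205 characters left out ...]
 21 24 26 26 26 25 25 25 24 22
163 12 12 12 12 12 13 13 14 14 15 18 22 25 26 26 25 25 25 25 24 22
164 12 12 12 13 13 13 14 15 15 16 18 22 24 25 25 25 25 26 26 25 23
165 12 12 13 13 14 14 16 17 17 17 19 22 24 25 26 25 26 26 26 26 24
166 13 13 13 13 15 17 19 20 19 19 20 23 25 26 26 26 26 26 26 27 26
167 13 13 14 15 17 20 22 23 22 21 22 25 26 26 26 27 27 27 27 27 27
168 13 14 15 17 20 22 24 25 24 24 25 26 27 27 26 27 27 27 27 27 27
169 13 15 17 20 23 25 26 26 26 26 26 27 27 27 26 27 27 27 27 27 27
170 15 17 20 23 25 26 26 27 27 27 27 27 27 27 27 27 27 27 27 27 27
171 17 20 23 25 26 26 27 27 28 28 28 28 27 27 27 27 27 27 27 26 26
172 20 23 25 26 27 27 27 27 27 27 27 27 27 27 27 27 27 27 26 26 26
```

Scene check: ring centre at (323.7,163.1) against predicted (323.5,163.3), and the tip agrees too. Lowering to entry height, then moving in over the ring.

Emit:
move_arm:
  deltas: "0 0 0.006 0 0 0;0 0 0.014 0 0 0;0 0 0.022 0 0 0;0 0 0.028 0 0 0;0 0 0.032 0 0 0;0 0 0.033 0 0 0;0 0 0.033 0 0 0;0 0 0.033 0 0 0"

```text
time_s: 13.05
tool_pos: [0.5421, -0.0639, 0.0329]
eef_rot: [0.646, 0.763, 0.0, 0.0]
force: [0.4, -0.8, -1.5]
width: 0.0155
grasp_force: 35.0
```

Emit:
move_arm:
  deltas: "0.01 0 0 0 0 0;0.025 0.0003 0 0 0 0;0.042 0.0005 0 0 0 0;0.058 0.0007 0 0 0 0;0.07 0.001 0 0 0 0;0.08 0.001 0 0 0 0;0.0845 0.001 0 0 0 0;0.0845 0.001 0 0 0 0"

```text
time_s: 13.72
tool_pos: [0.5289, 0.0206, 0.033]
eef_rot: [0.646, 0.764, 0.0, 0.0]
force: [-0.3, 0.1, -1.0]
width: 0.0162
grasp_force: 35.0
```

```bash
python3 - <<'E'
from h import *
c=grab("scene"); p,R,h,st=pose(); f=c["frame"].astype(int); print(np.round(p,4),h,st["force"])
tip=p+R@np.array([.15,0,.0077]); print("tip",np.round(tip,4),np.round(proj(c,tip),1),"ring",np.round(proj(c,(.5044,.1668,.014)),1))
D=cv2.GaussianBlur((f[...,0]-f[...,2]).astype(np.float32),(0,0),.7)
for y in range(150,170): print(y,' '.join(f"{int(t):2d}" for t in D[y,311:337]))
E
```

```text
[0.529  0.0199 0.0329] 99.53401671581557 [ 0.11295069 -0.0697084  -0.75074781]
tip [0.5042 0.1678 0.0252] [323.8 160.4] ring [323.5 163.3]
150 11 11 11 11 11 11 11 10 11 11 11 12 12 13 12 12 11  9  7  5  4  4  4  4  5  5
151 12 11 11 11 11 11 11 10 11 11 12 12 12 13 13 12 11  9  6  5  4  4  5  4  4  5
152 12 11 11 11 11 11 11 11 11 11 11 12 12 13 13 13 12  9  6  5  4  4  5  4  4  5
153 12 12 12 12 12 11 11 11 12 12 12 12 12 13 13 13 11  8  6  5  5  5  4  4  4  5
154 12 12 12 12 12 12 11 11 11 12 12 13 13 13 12 12 10  7  6  5  5  5  4  4  5  5
155 12 12 12 13 12 12 11 11 11 12 12 13 13 13 12 10  8  6  5  5  5  5  5  5  5  5
156 12 12 13 13 12 12 11 11 12 12 13 13 13 13 12 10  8  6  5  5  6  6  6  5  5  5
157 12 12 12 13 12 12 12 12 12 13 13 13 14 15 14 13 10  8  7  7  8  8  7  6  5  5
158 13 12 12 13 13 13 13 13 13 13 13 14 15 16 18 18 16 13 11 10 10 10  8  7  6  5
159 14 13 13 13 13 13 13 13 13 13 14 14 15 17 20 21 20 18 15 13 12 11 10  9  7  6
160 17 16 15 14 13 13 13 13 13 14 15 16 16 18 20 21 21 20 18 16 14 12 12 11  9  7
161 21 19 16 14 13 13 13 14 15 15 16 18 19 19 20 20 20 21 21 19 17 15 14 14 13 11
162 24 21 17 14 13 14 14 16 17 17 19 21 22 21 21 20 20 22 23 23 21 20 19 19 18 16
163 24 21 17 14 14 15 17 19 19 19 21 22 23 23 22 21 20 22 24 25 24 23 23 23 22 19
164 23 20 17 15 15 17 20 22 22 21 21 22 22 22 22 21 21 23 25 25 25 25 25 25 23 21
165 21 18 17 17 18 20 23 25 24 22 21 20 20 21 21 21 22 24 25 25 25 25 25 25 24 21
166 19 18 19 21 22 23 25 26 26 25 23 21 21 21 21 22 23 25 25 25 25 25 25 25 23 20
167 19 20 23 25 25 26 26 27 27 26 25 24 24 24 24 24 25 25 25 25 25 25 25 24 23 20
168 21 23 25 27 27 27 27 27 27 27 26 26 25 25 25 25 25 25 25 24 24 25 25 24 23 20
169 24 25 27 27 27 27 27 27 27 27 26 26 25 25 25 26 25 25 25 24 24 25 25 25 24 20
```

Emit:
move_arm:
  deltas: "0 0 0.002 0 0 0;0 0 0.005 0 0 0;0 0 0.009 0 0 0;0 0 0.013 0 0 0;0 0 0.017 0 0 0;0 0 0.02 0 0 0;0 0 0.021 0 0 0;0 0 0.021 0 0 0"

```text
time_s: 14.43
tool_pos: [0.5285, 0.0196, 0.0111]
eef_rot: [0.646, 0.763, -0.0, -0.0]
force: [0.6, 0.1, -1.9]
width: 0.0158
grasp_force: 35.0
```

```bash
python3 - <<'E'
from h import *
c=grab("scene"); p,R,h,st=pose(); f=c["frame"].astype(int); print(np.round(p,4),h,st["force"],st["torque"])
D=cv2.GaussianBlur((f[...,0]-f[...,2]).astype(np.float32),(0,0),.7)
for y in range(156,170): print(y,' '.join(f"{int(t):2d}" for t in D[y,311:337]))
E
```

```text
[0.5288 0.0196 0.0116] 99.47538919416245 [ 0.16530889  0.09183177 -1.61233849] [-0.08187712  0.02349101  0.04487761]
156 11 11 11 11 11 11 11 11 11 11 11 11 11 12 12 12 11  9  7  6  6  6  6  5  5  5
157 11 11 11 11 11 11 11 11 11 11 11 11 12 12 13 13 12  9  7  7  8  8  7  6  5  5
158 11 11 11 11 11 11 11 11 12 12 11 12 12 13 13 13 13 12 11 10 10 10  9  7  6  5
159 12 12 12 11 11 11 11 11 12 12 12 12 13 13 13 14 15 15 15 13 11 11 10  9  7  6
160 13 12 12 12 11 11 12 12 12 12 13 13 13 13 13 15 17 18 17 15 14 13 12 11  9  7
161 14 13 12 12 12 12 12 12 13 13 13 13 14 15 15 16 18 20 21 19 17 16 15 14 13 11
162 16 15 13 13 12 12 12 12 13 13 13 13 14 16 17 18 19 21 23 23 21 19 19 19 18 15
163 16 15 14 13 13 13 13 13 13 14 14 14 15 18 20 20 20 22 24 25 24 23 23 23 22 18
164 14 14 14 13 13 13 13 13 14 14 14 15 16 19 21 21 21 23 24 25 25 25 25 25 24 20
165 15 14 14 14 14 13 14 14 14 15 16 16 17 19 20 21 22 24 25 25 25 25 25 25 24 21
166 17 15 14 14 14 13 14 14 15 17 19 20 20 20 21 22 24 25 25 25 25 25 25 25 23 20
167 20 17 15 14 14 14 14 16 18 21 23 24 23 22 23 24 25 25 25 25 25 24 24 24 23 19
168 23 18 15 14 14 14 15 18 21 24 25 26 25 24 24 25 25 25 25 25 24 24 25 25 23 20
169 23 18 16 15 15 15 17 21 24 25 26 26 26 25 25 25 25 25 25 25 24 25 25 25 23 19
```

Emit:
move_arm:
  deltas: "-0.003 0 0 0 0 0;-0.008 0 0 0 0 0;-0.014 0 0 0 0 0;-0.021 0 0 0 0 0;-0.028 0 0 0 0 0;-0.035 0 0 0 0 0;-0.042 0 0 0 0 0;-0.049 0 0 0 0 0"

```text
time_s: 15.15
tool_pos: [0.5371, -0.0294, 0.0118]
eef_rot: [0.646, 0.763, 0.0, -0.0]
force: [0.2, 1.7, -1.0]
width: 0.016
grasp_force: 35.0
```

```bash
python3 - <<'E'
from h import *
s=grab("side"); p,R,h,st=pose(); print(np.round(p,4),h,st["force"],st["torque"])
f=s["frame"].astype(int)
m=((f[...,2]>f[...,0]+25)&(f[...,2]>f[...,1]+10)).astype(np.uint8); m[:100]=0;m[230:]=0;m[:,:170]=0;m[:,270:]=0
y,x=np.nonzero(m); print("blue",x.min(),x.max(),y.min(),y.max(),x.mean(),y.mean(),len(x))
print("expected initial corners", [np.round(proj(s,(a,b,.055)),1) for a,b in((.4383,.3108),(.5365,.3245))])
E
```

```text
[ 0.5374 -0.0311  0.0118] 99.41902956467148 [ 0.60338249  0.69636865 -2.15345862] [ 0.03579989  0.0293552  -0.02915987]
blue 199 234 136 171 219.2642857142857 150.84761904761905 420
expected initial corners [array([194.6, 137.6]), array([220. , 129.4])]
```

The tray follows. Continuing the drag.

Emit:
move_arm:
  deltas: "-0.004 0 0 0 0 0;-0.011 0 0 0 0 0;-0.021 0 0 0 0 0;-0.032 0 0 0 0 0;-0.043 0 0 0 0 0;-0.054 0 0 0 0 0;-0.065 0 0 0 0 0;-0.075 0 0 0 0 0"

```text
time_s: 15.87
tool_pos: [0.5495, -0.1042, 0.0117]
eef_rot: [0.646, 0.763, -0.0, -0.0]
force: [0.1, 2.6, -0.9]
width: 0.0156
grasp_force: 35.0
```

Emit:
move_arm:
  deltas: "-0.01 0 0 0 0 0;-0.021 0 0 0 0 0;-0.032 0 0 0 0 0;-0.043 0 0 0 0 0;-0.054 0 0 0 0 0;-0.064 0 0 0 0 0;-0.07 0 0 0 0 0;-0.072 0 0 0 0 0"

```text
time_s: 16.53
tool_pos: [0.5613, -0.1752, 0.0117]
eef_rot: [0.647, 0.763, -0.0, 0.0]
force: [-1.2, 1.6, -2.2]
width: 0.0158
grasp_force: 35.0
```

```bash
python3 - <<'E'
from h import *
s=grab("side"); p,R,h,st=pose(); print(np.round(p,4),h,st["force"],st["torque"])
f=s["frame"].astype(int)
m=((f[...,2]>f[...,0]+25)&(f[...,2]>f[...,1]+10)).astype(np.uint8); m[:100]=0;m[260:]=0;m[:,:170]=0;m[:,290:]=0
y,x=np.nonzero(m); print("blue",x.min(),x.max(),y.min(),y.max(),len(x))
for v in np.unique(y): k=x[y==v]; print(v,k.min(),k.max(),end="; ")
i=x.argmin(); print(); print("left corner",x[i],y[i],np.round(onz(s,x[i],y[i],.055),4))
j=y.argmin(); print("top corner",x[j],y[j],np.round(onz(s,x[j],y[j],.055),4))
E
```

```text
[ 0.5613 -0.1751  0.0117] 99.42443899422922 [-0.58625852  0.28590483 -1.25494709] [ 0.00865411  0.10469316 -0.02408873]
blue 217 258 158 199 763
158 242 242; 159 240 243; 160 239 244; 161 238 245; 162 235 245; 163 232 246; 164 230 247; 165 227 248; 166 224 248; 167 222 249; 168 219 250; 169 217 251; 170 217 251; 171 217 252; 172 217 253; 173 217 254; 174 218 255; 175 218 256; 176 218 256; 177 218 257; 178 218 257; 179 218 257; 180 218 258; 181 219 257; 182 220 257; 183 220 257; 184 221 257; 185 222 258; 186 223 258; 187 223 258; 188 224 258; 189 225 257; 190 225 255; 191 226 252; 192 227 252; 193 228 244; 194 228 243; 195 229 242; 196 230 240; 197 231 237; 198 231 235; 199 232 232; 
left corner 217 169 [0.4654 0.1184 0.055 ]
top corner 242 158 [0.5603 0.142  0.055 ]
```

Emit:
move_arm:
  deltas: "-0.004 0 0 0 0 0;-0.01 0 0 0 0 0;-0.016 0 0 0 0 0;-0.022 0 0 0 0 0;-0.027 0 0 0 0 0;-0.03 0 0 0 0 0;-0.03 0 0 0 0 0;-0.03 0 0 0 0 0"

```text
time_s: 17.25
tool_pos: [0.5664, -0.2043, 0.012]
eef_rot: [0.646, 0.763, -0.0, 0.001]
force: [0.2, 0.9, -1.9]
width: 0.0155
grasp_force: 35.0
```

Emit:
move_arm:
  deltas: "0 0 0 0 0 0;0.003 0 0 0 0 0;0.006 0 0 0 0 0;0.006 0 -0.003 0 0 0;0.006 0 -0.012 0 0 0;0.006 0 -0.022 0 0 0;0.006 0 -0.032 0 0 0;0.006 0 -0.038 0 0 0"

```text
time_s: 17.92
tool_pos: [0.5665, -0.198, 0.0526]
eef_rot: [0.646, 0.763, 0.001, 0.002]
force: [0.6, 0.1, -0.5]
width: 0.016
grasp_force: 35.0
```

```bash
python3 - <<'E'
from h import *
s=grab("side"); p,R,h,st=pose(); print(np.round(p,4),h,st["force"])
f=s["frame"].astype(int)
m=((f[...,2]>f[...,0]+25)&(f[...,2]>f[...,1]+10)).astype(np.uint8); m[:100]=0;m[260:]=0;m[:,:170]=0;m[:,290:]=0
y,x=np.nonzero(m); i=x.argmin(); print("left",x[i],y[i],np.round(onz(s,x[i],y[i],.055),4))
j=y.argmin(); print("top",x[j],y[j],np.round(onz(s,x[j],y[j],.055),4))
plan((.55,-.25,.09),99.4)
E
```

```text
[ 0.5671 -0.1983  0.0537] 99.48061951048517 [ 0.37776869  0.39291454 -0.80686877]
left 220 175 [0.4662 0.0862 0.055 ]
top 244 164 [0.5567 0.1099 0.055 ]
t 17.97 tcp [ 0.5671 -0.1983  0.0537] head 99.48 w 0.0156
 shift [-0.0483 -0.0252 -0.0363] rot [0.28 0.18 0.08]
```

The tray's rear is now about 30 mm outside the mouth. Returning the hook above the cradle.

Emit:
move_arm:
  deltas: "-0.005 -0.002 -0.01 0 0 0;-0.025 -0.01 -0.025 0 0 2;-0.055 -0.025 -0.035 0 0 4.5;-0.085 -0.042 -0.035 0 0 7.5;-0.115 -0.058 -0.035 0 0 10.5;-0.145 -0.073 -0.035 0 0 13;-0.168 -0.084 -0.035 0 0 15;-0.18 -0.089 -0.035 0 0 15.3"

```text
time_s: 18.63
tool_pos: [0.5052, -0.3933, 0.0849]
eef_rot: [0.744, 0.669, -0.001, 0.0]
force: [-0.1, -0.8, -1.3]
width: 0.0159
grasp_force: 35.0
```

Emit:
move_arm:
  deltas: "0 0 0 0 0 0;0 0 0 0 0 0;0 0 0 0 0 0;0 0 0 0 0 0;0 0 0 0 0 0;0 0 0 0 0 0;0 0 0 0 0 0;0 0 0 0 0 0"

```text
time_s: 19.3
tool_pos: [0.5073, -0.3891, 0.0849]
eef_rot: [0.742, 0.671, 0.0, 0.0]
force: [0.0, 0.2, -0.7]
width: 0.0155
grasp_force: 35.0
```

```bash
python3 - <<'E'
from h import *
w=grab("wrist"); plan((.5085,-.3902,.0137),84.1); p,R,h,st=pose(); print(st["force"])
f=w["frame"].astype(int)
# cradle position as seen: grey columns beside the handle, front rows
for z in (.016,.031):
  for a,b in((.037,-.022),(.037,-.012),(.037,.012),(.037,.022)): print(z,a,b,np.round(proj(w,np.array([.5085,-.3902,z])+R@np.array([a,b,0])),1))
D=f[...,0]-f[...,2]
for y in range(160,200,4): print(y,[ (x) for x in range(230,325) if D[y,x]<25][:1],[ (x) for x in range(230,325) if D[y,x]<25][-1:])
E
```

```text
t 19.35 tcp [ 0.5072 -0.3893  0.0848] head 84.21 w 0.0159
 shift [-0.0008  0.0014  0.0711] rot [ 0.01 -0.    0.11]
[ 0.41270025  0.78073259 -2.01050407]
0.016 0.037 -0.022 [250.7 167.8]
0.016 0.037 -0.012 [261.9 167.8]
0.016 0.037 0.012 [288.8 167.8]
0.016 0.037 0.022 [300.1 167.8]
0.031 0.037 -0.022 [249.4 169.9]
0.031 0.037 -0.012 [261.2 169.9]
0.031 0.037 0.012 [289.6 169.9]
0.031 0.037 0.022 [301.4 169.9]
160 [271] [278]
164 [271] [278]
168 [271] [278]
172 [270] [295]
176 [252] [296]
180 [252] [296]
184 [252] [296]
188 [252] [296]
192 [252] [296]
196 [253] [296]
```

Emit:
move_arm:
  deltas: "-0.002 0.0005 0.008 0 0 0;-0.002 0.0005 0.022 0 0 0;-0.002 0.0005 0.036 0 0 0;-0.002 0.0005 0.05 0 0 0;-0.002 0.0005 0.06 0 0 0;-0.002 0.0005 0.066 0 0 0;-0.002 0.0005 0.069 0 0 0;-0.002 0.0005 0.07 0 0 0"

```text
time_s: 20.02
tool_pos: [0.5072, -0.3915, 0.0141]
eef_rot: [0.742, 0.67, -0.0, -0.0]
force: [-1.0, -0.2, -0.5]
width: 0.0159
grasp_force: 35.0
```

```bash
python3 - <<'E'
from h import *
plan((.5085,-.3902,.0137),84.1); print(pose()[3]["force"])
E
```

```text
t 20.02 tcp [ 0.5072 -0.3915  0.0141] head 84.18 w 0.0159
 shift [0.0015 0.0012 0.0004] rot [-0.03 -0.03  0.08]
[-0.99812341 -0.1995454  -0.46675751]
```

Emit:
move_arm:
  deltas: "0 0 0.0005 0 0 0;0 0 0.001 0 0 0;0 0 0.001 0 0 0;0 0 0.001 0 0 0;0 0 0.001 0 0 0;0 0 0.001 0 0 0;0 0 0.001 0 0 0;0 0 0.001 0 0 0"
  newtons: 4

```text
time_s: 20.68
tool_pos: [0.5073, -0.3917, 0.0138]
eef_rot: [0.742, 0.67, 0.0, 0.0]
force: [0.7, -0.1, -1.6]
width: 0.016
grasp_force: 4.0
```

Emit:
move_arm:
  deltas: "0 0 0 0 0 0;0 0 0 0 0 0;0 0 0 0 0 0;0 0 0 0 0 0;0 0 0 0 0 0;0 0 0 0 0 0;0 0 0 0 0 0;0 0 0 0 0 0"
  hand: 0.022

```text
time_s: 21.35
tool_pos: [0.5073, -0.3916, 0.0137]
eef_rot: [0.742, 0.67, 0.0, -0.0]
force: [0.3, -0.3, 0.2]
width: 0.0218
grasp_force: 0.0
```

Emit:
move_arm:
  deltas: "0 0 0 0 0 0;0 0 0 0 0 0;0 0 0 0 0 0;0 0 0 0 0 0;0 0 0 0 0 0;0 0 0 0 0 0;0 0 0 0 0 0;0 0 0 0 0 0"
  hand: 0.06

```text
time_s: 22.02
tool_pos: [0.5073, -0.3916, 0.0137]
eef_rot: [0.742, 0.67, 0.0, -0.0]
force: [0.5, 0.8, -0.7]
width: 0.0599
grasp_force: 0.0
```

```bash
python3 - <<'E'
from h import *
w=grab("wrist"); plan((.5085,-.3902,.1),84.1); print(pose()[3]["force"])
f=w["frame"]; m=((f[...,0]>235)&(f[...,2]<100)).astype(np.uint8); m[:,:240]=0;m[:,315:]=0;m[285:]=0
n,l,st,ce=cv2.connectedComponentsWithStats(m); i=1+st[1:,4].argmax(); print("top",st[i],ce[i])
E
```

```text
t 22.07 tcp [ 0.5074 -0.3916  0.0138] head 84.18 w 0.0599
 shift [ 0.0016  0.001  -0.0862] rot [ 0.   -0.01  0.08]
[ 0.96216941  0.9681091  -0.28117564]
top [ 261  234   29   51 1410] [275.00992908 258.78723404]
```

Released and upright (top centred at column 275). Rise straight up.

Emit:
move_arm:
  deltas: "0 0 -0.005 0 0 0;0 0 -0.015 0 0 0;0 0 -0.035 0 0 0;0 0 -0.06 0 0 0;0 0 -0.09 0 0 0;0 0 -0.12 0 0 0;0 0 -0.145 0 0 0;0 0 -0.16 0 0 0"

```text
time_s: 22.73
tool_pos: [0.5085, -0.3927, 0.1795]
eef_rot: [0.742, 0.67, 0.0, 0.004]
force: [0.0, -0.8, -0.3]
width: 0.0603
grasp_force: 0.0
```

Emit:
move_arm:
  deltas: "0 0 0 0 0 0;0 0 0 0 0 0;0 0 0 0 0 0;0 0 0 0 0 0;0 0 0 0 0 0;0 0 0 0 0 0;0 0 0 0 0 0;0 0 0 0 0 0"

```text
time_s: 23.4
tool_pos: [0.5072, -0.3915, 0.1731]
eef_rot: [0.742, 0.67, -0.0, -0.001]
force: [0.5, 0.2, 0.3]
width: 0.0602
grasp_force: 0.0
```

```bash
python3 - <<'E'
from h import *
w=grab("wrist"); s=grab("side"); p,R,h,_=pose(); print(p)
f=w["frame"]; m=((f[...,0]>235)&(f[...,2]<100)).astype(np.uint8); m[:,:255]=0;m[:,300:]=0;m[285:]=0
n,l,st,ce=cv2.connectedComponentsWithStats(m); i=1+st[1:,4].argmax(); print("top",st[i],np.round(onz(w,*ce[i],.084),4),"exp",np.round(proj(w,[.507,-.3915,.084]),1))
f=s["frame"].astype(int)
m=((f[...,2]>f[...,0]+25)&(f[...,2]>f[...,1]+10)).astype(np.uint8); m[:100]=0;m[260:]=0;m[:,:170]=0;m[:,290:]=0
y,x=np.nonzero(m); i=x.argmin(); print("left",np.round(onz(s,x[i],y[i],.055),4))
j=y.argmin(); print("top",np.round(onz(s,x[j],y[j],.055),4))
E
```

```text
[ 0.50730492 -0.39158839  0.17353809]
top [269 183  14  43 594] [ 0.5083 -0.3932  0.084 ] exp [273.9 202.3]
left [0.4662 0.0862 0.055 ]
top [0.5567 0.1099 0.055 ]
```

The hook is upright in its cradle, and the tray is out and still. Handing in.

```bash
python3 -c "
from cell import env
print(env.job_done())"
```

```text
the job is handed in; nothing more can be done
None
```

I dragged the tray about 30 mm clear of the riser mouth by its ring, set the hook back upright in its cradle, backed the robot off and handed the job in at about 23 s; the hand-in returned no verdict.

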